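# Open the label printer through its latch and safety catch

### The arm

A 6-joint arm with a two-finger parallel gripper is mounted at the origin on the work surface. World frame = base frame: x ahead of the robot, y to its left, z up, the work surface at z = 0. Lengths are in m, angles in degrees, forces in N, time in s.
With the tool pointing down it reaches from about 0.3 to 0.75 m from the base axis. Payload 8.5 kg.
Tool frame: the origin (TCP) lies on the centre line of the jaws, within the pads' length; the fingertips stand 11 mm ahead of it and the grasp point (between the pads) lies 8 mm behind it; x points along the fingers, y is the direction in which the jaws open and shut, and the axes are right-handed (so a half turn about x gives the same grasp; the last joint's range is limited). The gripper opens to 85 mm and grips with 20 to 120 N. Pads are 22 mm wide; open, the fingers measure 114 mm over their backs; the gripper's body (76 mm by 85 mm) begins 54 mm behind the grasp point. The pads swing forward as they close: fully open they stand 13 mm farther back than shut.
Start: joints at [-80.804, 21.807, 74.336, -0, 83.858, -12.336], TCP at [0.202, -0.512, 0.242] pointing down, gripper open.
Joint ranges: [-178.18, 178.18], [-50.72, 133.34], [12.68, 142.11], [-81.47, 261.47], [9.98, 163.14], [-165.26, 165.26]. Speed limits (degrees/s): [136.94, 136.94, 180, 180, 180, 180].

### API

Orientations are given as a 3x3 rotation matrix whose columns are the frame's x, y, z axes.
In Python, from rig import env gives the robot as it stands.
- The arm moves only by the tool carry_out, never from a script. Its argument "motion" is a list that holds one entry, the list of rows, each a list of 7 numbers: the shift along the tool's x, y, z in cm, then the turn, a rotation vector about the tool's x, y, z in rad, then the finger opening in cm, from 0 to 8.54. A call has 1 to 5 rows; each row is the pose to reach, as a shift and turn from the pose commanded when the call began, along the tool's axes at that moment; what a row does not reach only later rows make up. A row lasts 1/12 s, in which the tool goes at most 41.7 mm and 7.16 degrees, less where a joint would pass 70% of its speed; a pose out of reach is approached as far as the arm can. A call with a gripper value outside its range is refused whole. The fingers move at their own pace and stop on an object; "grip_force" is the grip in N (left out, the last holds). Time passes only in rows, so rows that repeat a pose let the fingers close. It gives the time, the measured TCP pose, the force and the opening at its end, in the units of the state.
- env.observe(): the state, without advancing time (a new reading comes with each control period).
- env.get_image(name): name is "scene" or "top" or "wrist"; returns a dict with "image" (400x640x3 uint8, red, green, blue), "fov_y" (degrees; the focal length in pixels is half the picture's height over the tangent of half this angle, whatever the lens; pixels are square), "cx", "cy" (the principal point, pixels), "R" (3x3) and "t" (3): a world point X has camera coordinates R X + t. Camera axes: x right, y down, z forward; pixel columns grow to the right and rows downward; lengths in m; the calibration is good to about 2 mm. A picture is of the moment at which its call begins. There is no depth.
- env.close_job(): hands the job in, once; it reports no verdict.
The state is a dict: "time_s": time; "q": joint angles; "qvel": joint speeds; "joint_efforts": joint torques, N m; "position": TCP position; "tool_rot": TCP orientation; "ft_force": force on the tool from outside, world axes, zero at the start; "wrist_torque": the same for the moment, N m; "grip_width": finger opening in m.
Only numpy, scipy, OpenCV 4.12 (cv2) and the standard library are available. Lean on these libraries where they do the work, as an engineer would, in place of code of your own. Each camera call takes 0.05 s, during which the arm holds its last target. There are 200 camera calls.

### The job

Open the black label printer on the sample-reception bench so that its roll can be changed: slide its latch aside, lift the cover a little by its fin until it stays ajar on the safety catch, then push the catch sideways and hold it there until the cover swings wide open by itself. Do not knock over or push away the specimen cup that stands beside the printer.

Things in the scene. Friction and masses are not known exactly. Their poses are not given: they have to be found in the camera images.
- printer: Black label printer, fixed on the bench, 300 mm deep, 210 wide, 185 tall, yawed up to 20 deg. Origin on the bench, 170 mm behind its front edge, mid-width; x front to back (away from robot), y left, z up. Base: x -170 to 130, top at z 85. Cover: flat top z 185, x -130 to 125; its front 45 mm is an overhanging visor 10 mm thick. The lower black box with a like fin is not it.
- cover (a joint): Printer's cover, rad: 0 shut, 0.45 ajar on the catch, 1.3 wide open. Hinge line along the printer's y at x 120, z 85 mm; the front goes up and back. Damped over-centre spring: below 0.15 it falls shut, above it rises slowly by itself to the catch and waits there; with the catch held aside it rises on to 1.3 in about 2 s. A few newtons lift it. At 0.45 the visor's edge is at x -66, z 275.
- fin (a point): Top centre of the grey upright fin on the cover, the handle: 28 mm wide (printer's y), 16 mm deep (x), standing 45 mm above the cover. Shut, this point is at (-85, 0, 230) mm in the printer's frame; it moves with the cover. Pinch it from above across the 28 mm and lift along the arc; it can turn between the fingertips.
- latch (a joint): Primary latch's slide, m: 0 to 0.003 holding the cover shut, 0.028 fully aside; push it to the end or nearly. It slides to the printer's +y, against about 2 N of friction, and stays where it is left.
- latch_tab (a point): Top centre of the latch's upright steel tab, on the open apron in front of the cover: 14 mm wide (printer's y), 20 mm deep (x), sides free for 40 mm below this point. At latch 0 it is at (-160, 30, 150) mm in the printer's frame.
- catch (a joint): Secondary safety catch's slide, m: 0 at rest, 0.022 fully pushed, to the printer's -y; it lets the cover go beyond about 0.010. It springs back when let go (1.5 N at first, 5.5 N at the end), so it works only with the cover ajar and must be held until the cover has passed it (0.6 rad, some 0.5 s).
- catch_tab (a point): Top centre of the catch's upright steel tab: 14 mm wide (printer's y), 20 mm deep (x), sides free for 35 mm below this point. At rest it is at (-118, -35, 164) mm in the printer's frame, hidden under the visor while the cover is shut; once ajar it can be reached straight from above.
- cup: Specimen cup with a red screw cap, 62 mm across, 70 mm tall, loose on the bench at the left (+y) of the printer. Origin: centre of its underside, z up. Leave it alone.

How it is judged:
By the outcome, as a careful person would: the job done as asked, in the order asked, and still so for the second after the job is handed in, with the robot touching nothing.
It also fails if it takes over 50 s, if anything falls off the work surface, if the arm or the gripper's body presses on something with over 40 N, if the wrist force passes 120 N, or if a joint passes its speed limit or range.

## Working session

There is one attempt and no reset: what is moved stays moved. The work goes in short steps, Python scripts to look and compute and a tool call to move; the robot and the scene stay as the last step left them, time stands still between calls to the robot, and variables do not carry over. Pictures are saved under pics/ and viewed, on a budget of 10 in all, crops included, one or two more only if the job needs it, and the job is handed in when it is done.

Besides the shell and the picture viewer there is one more tool, called after "Call:" by a JSON object that holds its "fn" and its "kwargs", one argument or row to a line. carry_out: Moves the arm, as the interface text tells. Its arguments: {"type":"object","properties":{"motion":{"type":"array","items":{"type":"array","items":{"type":"array","items":{"type":"number"}}}},"grip_force":{"type":"number"}},"required":["motion"]}

```bash
mkdir -p pics; ls; python3 - <<'E'
from rig import env
import cv2,numpy as np,pickle
o=env.observe();print(o['time_s'],o['position'],np.round(o['tool_rot'],3),o['grip_width'])
d={}
for n in('scene','top'):
    d[n]=env.get_image(n);cv2.imwrite(f'pics/{n}0.png',d[n]['image'][:,:,::-1])
    print(n,d[n]['fov_y'],d[n]['cx'],d[n]['cy'],np.round(-np.array(d[n]['R']).T@d[n]['t'],3))
pickle.dump(d,open('im0.pkl','wb'))
E
```

```text
pics
0.0 [ 0.20181058 -0.51133052  0.24169577] [[-0.     0.367 -0.93 ]
 [ 0.001 -0.93  -0.367]
 [-1.    -0.001 -0.   ]] 0.0849782615204434
scene 48.50291958208167 316.13928941802624 195.13320838662278 [0.616 0.393 0.962]
top 50.918780921788695 315.81378494465116 194.9606967314593 [0.541 0.115 1.038]
```

View pics/scene0.png

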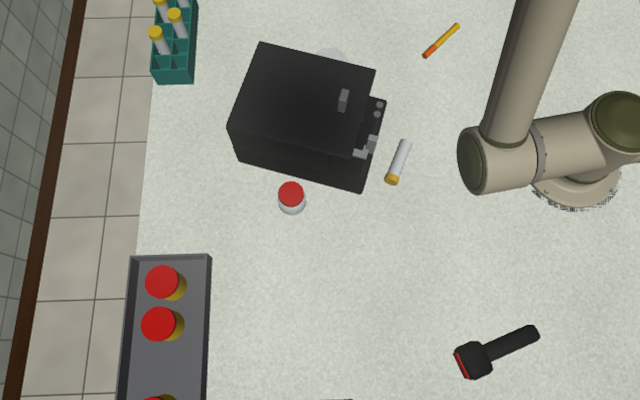

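View pics/top0.png

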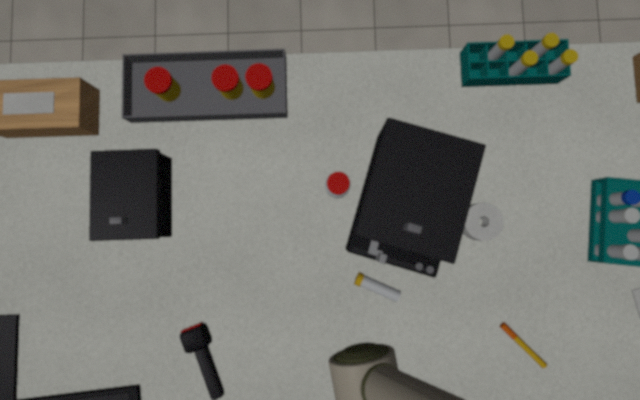

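Both views show the printer with its fin (scene ≈(343,98), top ≈(412,228)). The latch hardware is near scene (365,148) and top (376,248), and the cup is at scene (291,196) and top (338,183). Next I'll enlarge both.

```bash
cat > h.py <<'E'
import numpy as np,cv2
def ray(c,p):
    R=np.array(c['R']);f=200/np.tan(np.radians(c['fov_y']/2))
    d=R.T@np.array([(p[0]-c['cx'])/f,(p[1]-c['cy'])/f,1]);return -R.T@np.array(c['t']),d/np.linalg.norm(d)
def tri(*cp):
    A=np.zeros((3,3));b=np.zeros(3)
    for c,p in cp:
        o,d=ray(c,p);M=np.eye(3)-np.outer(d,d);A+=M;b+=M@o
    X=np.linalg.solve(A,b)
    return X,[float(np.linalg.norm(np.cross(X-ray(c,p)[0],ray(c,p)[1]))) for c,p in cp]
def onz(c,p,z):
    o,d=ray(c,p);return o+d*(z-o[2])/d[2]
def proj(c,X):
    v=np.array(c['R'])@X+np.array(c['t']);f=200/np.tan(np.radians(c['fov_y']/2));return np.array([c['cx'],c['cy']])+f*v[:2]/v[2]
E
python3 - <<'E'
import pickle,cv2,numpy as np
d=pickle.load(open('im0.pkl','rb'))
a=d['scene']['image'][80:200,310:410];b=d['top']['image'][190:290,340:450]
f=lambda i:cv2.convertScaleAbs(cv2.resize(i,(400,int(400*i.shape[0]/i.shape[1])),interpolation=cv2.INTER_CUBIC),alpha=1.5)
a,b=f(a),f(b);b=cv2.copyMakeBorder(b,0,a.shape[0]-b.shape[0],0,0,0)
cv2.imwrite('pics/z0.png',np.hstack([a,b])[:,:,::-1])
E
```

```text
(no output)
```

View pics/z0.png

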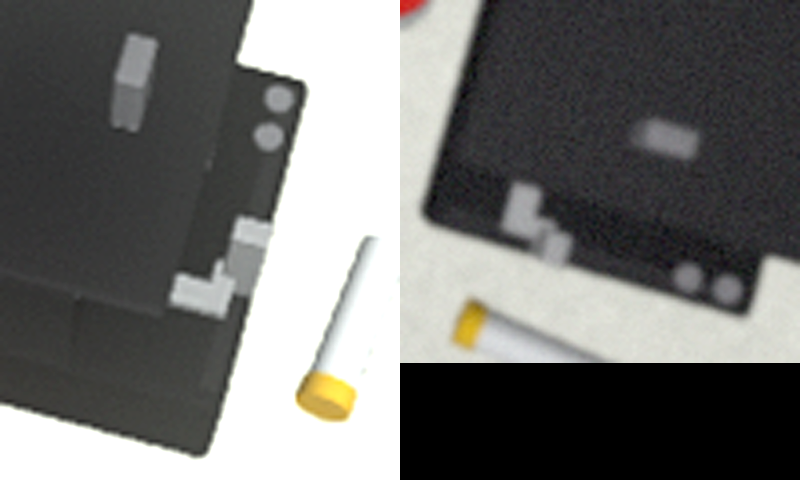

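The crops show the fin's top face (scene ≈(344,95), top ≈(415,228.5)). The latch tab's top face is at scene ≈(373,137.5) and top ≈(382.6,258), with its plate to the left. Triangulating these points, and taking the yaw from the cover's side edges.

```bash
python3 - <<'E'
import pickle,cv2,numpy as np
from h import *
d=pickle.load(open('im0.pkl','rb'));s,t=d['scene'],d['top']
# refine: brightest top-face pixels
def blob(c,p,r,q):
    g=cv2.cvtColor(c['image'],cv2.COLOR_RGB2GRAY).astype(float);x,y=map(round,p)
    w=g[y-r:y+r+1,x-r:x+r+1];m=w>q;yy,xx=np.nonzero(m)
    return (xx.mean()+x-r,yy.mean()+y-r,m.sum(),w.max())
for n,ps,pt,q in(('fin',(344.2,95),(415.1,228.5),90),('latch',(373,137.5),(382.6,258.2),90)):
    print(n,tri((s,ps),(t,pt)))
print('finblob',blob(s,(344,95),7,100),blob(t,(415,228),7,90));print('latchblob',blob(s,(373,137),4,130),blob(t,(383,258),4,110))
# cover/dark outline in top
g=cv2.cvtColor(t['image'],cv2.COLOR_RGB2GRAY);m=((g<110)*255).astype(np.uint8)
for n,c in(('top',t),('scene',s)):
    g=cv2.cvtColor(c['image'],cv2.COLOR_RGB2GRAY);m=((g<110)*255).astype(np.uint8)
    k=[x for x in cv2.findContours(m,0,2)[0] if cv2.pointPolygonTest(x,(440,190) if n=='top' else (300,100),False)>0][0]
    print(n,cv2.contourArea(k),cv2.approxPolyDP(k,4,True)[:,0].tolist())
    if n=='top':
        r=[onz(c,p,.185)[:2] for p in((389,119),(484,146),(455,262))];print('cover corners@185',np.round(r,3))
h=cv2.cvtColor(t['image'],cv2.COLOR_RGB2HSV)
for c,p in((s,(291,194)),(t,(338,183))):
    i=c['image'].astype(int);m=(i[:,:,0]>130)&(i[:,:,1]<60);yy,xx=np.nonzero(m);w=np.hypot(xx-p[0],yy-p[1])<18
    print('cup',onz(c,(xx[w].mean(),yy[w].mean()),.07))
E
```

```text
fin (array([ 0.54206884, -0.05983458,  0.22300791]), [0.00026812938990053426, 0.0002681293899003293])
latch (array([ 0.48190297, -0.00497938,  0.14893851]), [0.0006241097608446252, 0.0006241097608447175])
finblob (np.float64(344.15384615384613), np.float64(95.53846153846153), np.int64(13), np.float64(105.0)) (np.float64(nan), np.float64(nan), np.int64(0), np.float64(90.0))
latchblob (np.float64(372.96875), np.float64(137.90625), np.int64(32), np.float64(173.0)) (np.float64(381.1818181818182), np.float64(260.72727272727275), np.int64(11), np.float64(127.0))
top 14938.5 [[387, 118], [374, 145], [345, 248], [434, 277], [442, 260], [455, 261], [462, 234], [474, 238], [464, 225], [485, 145]]
cover corners@185 [[ 0.769 -0.025]
 [ 0.706 -0.216]
 [ 0.474 -0.144]]
scene 16815.0 [[260, 41], [226, 124], [238, 160], [361, 193], [375, 145], [368, 135], [377, 135], [386, 104], [368, 95], [375, 70]]
cup [0.65356413 0.08263647 0.07      ]
cup [0.65371696 0.08048022 0.07      ]<stdin>:8: RuntimeWarning: Mean of empty slice.
  ret = ret.dtype.type(ret / rcount)
```

Call:
{"fn": "carry_out", "kwargs": {
  "motion": [
    [[-1,-2.3,-3,0.12,0,0,8.5],[-2,-4.6,-6,0.24,0,0,8.5],[-3,-6.9,-9,0.36,0,0,8.5],[-4,-9.2,-12,0.48,0,0,8.5],[-5,-11.5,-15,0.6,0,0,8.5]]
  ]
}}

```text
time_s: 0.52
position: [0.2992, -0.3486, 0.2923]
tool_rot: [[-0.0, -0.225, -0.974], [0.001, -0.974, 0.225], [-1.0, -0.001, 0.0]]
ft_force: [0.1, -0.3, -0.2]
grip_width: 0.085
```

```bash
cat >> h.py <<'E'
def step(env,tgt,yaw=-18):
    o=env.observe();R=np.array(o['tool_rot']);dx=R.T@(np.array(tgt)-o['position'])
    a=np.radians(yaw);y=np.array([np.sin(a),-np.cos(a),0]);x=np.array([0,0,-1.]);G=np.c_[x,y,np.cross(x,y)]
    rv=cv2.Rodrigues(R.T@G)[0].ravel()
    print('t',round(o['time_s'],2),'pos',np.round(o['position'],4),'shift cm',np.round(dx*100,2),'rv',np.round(rv,3),'F',np.round(o['ft_force'],1),'w',round(o['grip_width'],4))
E
python3 - <<'E'
from rig import env
from h import *
step(env,[.43,-.1,.38])
E
```

```text
t 0.52 pos [ 0.2992 -0.3486  0.2923] shift cm [ -8.76 -27.18  -7.14] rv [0.087 0.    0.001] F [ 0.1 -0.3 -0.2] w 0.085
```

Call:
{"fn": "carry_out", "kwargs": {
  "motion": [
    [[-1.1,-3.4,-0.9,0.03,0,0,8.5],[-2.2,-6.8,-1.8,0.06,0,0,8.5],[-3.3,-10.2,-2.7,0.087,0,0,8.5],[-4.4,-13.6,-3.6,0.087,0,0,8.5],[-5.5,-17,-4.5,0.087,0,0,8.5]]
  ]
}}

```text
time_s: 0.93
position: [0.3801, -0.1927, 0.3475]
tool_rot: [[-0.0, -0.303, -0.953], [0.0, -0.953, 0.303], [-1.0, -0.0, 0.0]]
ft_force: [-0.0, -1.5, -0.1]
grip_width: 0.0851
```

```bash
python3 - <<'E'
from rig import env
from h import *
step(env,[.43,-.1,.38])
import pickle
c=env.get_image('wrist');pickle.dump(c,open('w1.pkl','wb'));cv2.imwrite('pics/w1.png',c['image'][:,:,::-1])
print(c['fov_y'],-np.array(c['R']).T@c['t'],np.round(c['R'],2))
E
```

```text
t 0.93 pos [ 0.3801 -0.1927  0.3475] shift cm [ -3.25 -10.35  -1.94] rv [0.006 0.    0.   ] F [-0.  -1.5 -0.1] w 0.0851
66.4837183936628 [ 0.44334052 -0.21449158  0.47841854] [[-0.3  -0.95 -0.  ]
 [-0.92  0.29  0.26]
 [-0.25  0.08 -0.96]]
```

View pics/w1.png

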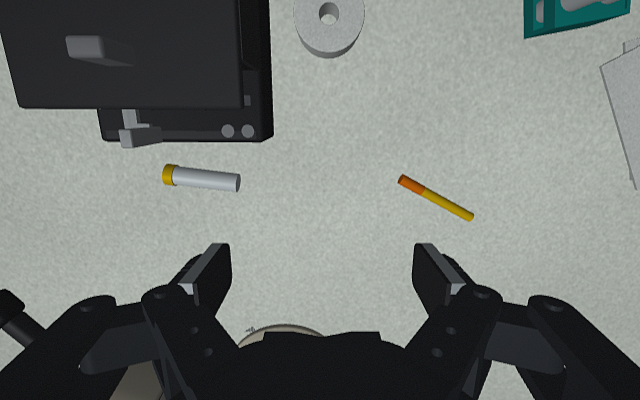

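The wrist view shows the fin at ≈(85,47), the latch tab's top at ≈(127,138) and the right edge of the base, all at the left side. I'll move left for a centred view.

Call:
{"fn": "carry_out", "kwargs": {
  "motion": [
    [[-0.8,-2.6,-0.5,0,0,0,8.5],[-1.6,-5.2,-1,0,0,0,8.5],[-2.4,-7.8,-1.5,0,0,0,8.5],[-3.2,-10.4,-2,0,0,0,8.5],[-3.2,-10.4,-2,0,0,0,8.5]]
  ]
}}

```text
time_s: 1.4
position: [0.4318, -0.0986, 0.3802]
tool_rot: [[0.002, -0.299, -0.954], [0.0, -0.954, 0.299], [-1.0, -0.001, -0.002]]
ft_force: [0.1, -0.1, -0.5]
grip_width: 0.0848
```

```bash
python3 - <<'E'
from rig import env
from h import *
step(env,[.43,-.1,.38])
import pickle
c=env.get_image('wrist');pickle.dump(c,open('w2.pkl','wb'))
i=c['image']
X=[np.array([.542,-.06,.223]),np.array([.482,-.005,.149])]
print([proj(c,x) for x in X])
z=i[0:220,160:500];cv2.imwrite('pics/w2.png',cv2.convertScaleAbs(cv2.resize(z,None,fx=2.3,fy=2.3,interpolation=cv2.INTER_CUBIC),alpha=1.8)[:,:,::-1])
E
```

```text
t 1.4 pos [ 0.4318 -0.0986  0.3802] shift cm [0.02 0.19 0.12] rv [ 0.01  -0.002  0.001] F [ 0.1 -0.1 -0.5] w 0.0848
[array([241.2571539 ,  81.59071599]), array([232.37706296, 153.9260136 ])]
```

View pics/w2.png

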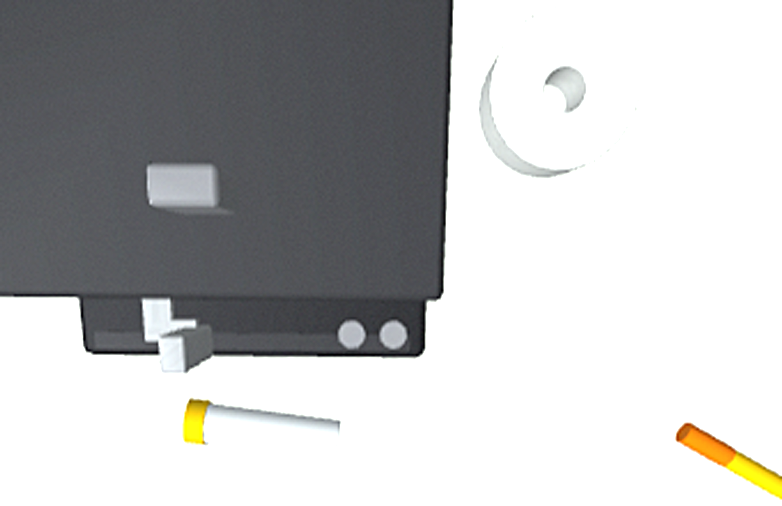

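The crop shows the fin's top at full-image ≈(239,80.4), the latch tab's top at ≈(234.8,153), and the visor's front edge running (160,128.3)–(351,130). Combining all views.

```bash
python3 - <<'E'
import pickle
from h import *
d=pickle.load(open('im0.pkl','rb'));s,t=d['scene'],d['top'];w2=pickle.load(open('w2.pkl','rb'));w1=pickle.load(open('w1.pkl','rb'))
F,e1=tri((s,(344.2,95)),(t,(415.1,228.5)),(w2,(239.1,80.4)),(w1,(83,46)))
L,e2=tri((s,(373,137.7)),(t,(382.6,258.5)),(w2,(234.8,153)),(w1,(127,138)))
print(F,np.round(e1,4),L,np.round(e2,4))
print('fin@230',[onz(c,p,.23)[:2].round(4) for c,p in((w2,(239.1,80.4)),(s,(344.2,95)))],'tab@150',[onz(c,p,.15)[:2].round(4) for c,p in((w2,(234.8,153)),(s,(373,137.7)))])
g=cv2.cvtColor(w2['image'],cv2.COLOR_RGB2GRAY)
a,b=onz(w2,(165,128.4),.185),onz(w2,(349,130),.185);v=a-b;print('visor yaw',np.degrees(np.arctan2(-v[0],v[1])),a,b)
# side edge, dark->bright crossing per row
P=np.array([onz(w2,(np.argmax(g[r,250:]>110)+250,r),.185)[:2] for r in range(5,125,5)])
l=cv2.fitLine(P.astype(np.float32),cv2.DIST_HUBER,0,.01,.01).ravel();print('side yaw',np.degrees(np.arctan(l[1]/l[0])),l)
for yaw in(-17,-18,-19):
    c,q=np.cos(np.radians(yaw)),np.sin(np.radians(yaw));R=np.array([[c,-q],[q,c]])
    print(yaw,'orig from fin',F[:2]-R@[-.085,0],'latch',L[:2]-R@[-.16,.03],'corner',b[:2]-R@[-.13,-.105])
E
```

```text
[ 0.54276656 -0.05860618  0.22688679] [0.0012 0.0006 0.0008 0.0011] [ 0.48149592 -0.00633703  0.14436332] [0.0009 0.0006 0.0006 0.0003]
fin@230 [array([ 0.5423, -0.06  ]), array([ 0.5425, -0.0555])] tab@150 [array([ 0.4822, -0.0085]), array([ 0.4815, -0.0039])]
visor yaw -17.960955394618708 [0.52923345 0.04083196 0.185     ] [ 0.46989391 -0.14222075  0.185     ]
side yaw -17.942537 [ 0.95136595 -0.308063    0.5438237  -0.17037538]
-17 orig from fin [ 0.62405246 -0.08345777] latch [ 0.62573353 -0.08180565] corner [ 0.62491255 -0.07981707]
-18 orig from fin [ 0.62360636 -0.08487262] latch [ 0.62439445 -0.08431145] corner [ 0.62597804 -0.08253202]
-19 orig from fin [ 0.62313564 -0.08627947] latch [ 0.62301185 -0.08679349] corner [ 0.62699598 -0.08526516]
```

```bash
cat >> h.py <<'E'
def P(x,y,z):
    c,q=np.cos(np.radians(-18)),np.sin(np.radians(-18));x,y,z=x/1e3,y/1e3,z/1e3
    return [.6243+c*x-q*y,-.0842+q*x+c*y,z]
def prn(env):
    p=np.array(env.observe()['position'])-[.6243,-.0842,0];c,q=np.cos(np.radians(-18)),np.sin(np.radians(-18))
    print('printer frame mm',np.round([1e3*(c*p[0]+q*p[1]),1e3*(-q*p[0]+c*p[1]),1e3*p[2]],1))
E
python3 - <<'E'
from rig import env
from h import *
step(env,P(-164,-3,200));prn(env)
E
```

```text
t 1.45 pos [ 0.431  -0.1     0.3794] shift cm [17.94 -7.16 -1.55] rv [ 0.01  -0.001  0.   ] F [-0.9  0.1  0.2] w 0.0847
printer frame mm [-178.9  -74.8  379.4]
```

Call:
{"fn": "carry_out", "kwargs": {
  "motion": [
    [[3.6,-1.4,-0.3,0.01,0,0,0],[7.2,-2.8,-0.6,0.01,0,0,0],[10.8,-4.3,-0.9,0.01,0,0,0],[14.4,-5.7,-1.2,0.01,0,0,0],[17.9,-7.2,-1.5,0.01,0,0,0]]
  ],
  "grip_force": 40
}}

```text
time_s: 1.87
position: [0.4659, -0.0375, 0.198]
tool_rot: [[-0.001, -0.314, -0.95], [-0.0, -0.95, 0.314], [-1.0, 0.0, 0.001]]
ft_force: [1.2, -1.0, -0.0]
grip_width: 0.0247
```

Call:
{"fn": "carry_out", "kwargs": {
  "motion": [
    [[0,0,0,0,0,0,0],[0,0,0,0,0,0,0]]
  ]
}}

```text
time_s: 2.03
position: [0.4659, -0.0377, 0.1992]
tool_rot: [[-0.004, -0.312, -0.95], [0.001, -0.95, 0.312], [-1.0, 0.0, 0.004]]
ft_force: [1.0, 0.5, 0.3]
grip_width: 0.0008
```

```bash
python3 - <<'E'
from rig import env
from h import *
step(env,P(-164,-3,138));prn(env)
E
```

```text
t 2.03 pos [ 0.4659 -0.0377  0.1992] shift cm [ 6.12 -0.17 -0.13] rv [-0.003  0.004 -0.   ] F [1.  0.5 0.3] w 0.0008
printer frame mm [-165.    -4.7  199.2]
```

Descend, then push 4 cm towards the printer's +y (tool −y).

Call:
{"fn": "carry_out", "kwargs": {
  "motion": [
    [[2,0,-0.1,0,0,0,0],[4,0,-0.1,0,0,0,0],[6.1,0,-0.1,0,0,0,0],[6.1,-0.5,-0.1,0,0,0,0],[6.1,-1,-0.1,0,0,0,0]]
  ]
}}

```text
time_s: 2.45
position: [0.4712, -0.029, 0.1405]
tool_rot: [[0.001, -0.314, -0.949], [-0.001, -0.949, 0.314], [-1.0, 0.0, -0.001]]
ft_force: [0.0, -0.1, 0.2]
grip_width: 0.0002
```

Call:
{"fn": "carry_out", "kwargs": {
  "motion": [
    [[0,-0.5,0,0,0,0,0],[0,-1,0,0,0,0,0],[0,-1.5,0,0,0,0,0],[0,-2,0,0,0,0,0],[0,-2,0,0,0,0,0]]
  ]
}}

```text
time_s: 2.87
position: [0.4773, -0.0083, 0.1396]
tool_rot: [[0.001, -0.312, -0.95], [-0.0, -0.95, 0.312], [-1.0, -0.0, -0.001]]
ft_force: [0.6, 0.7, -0.8]
grip_width: 0.0003
```

```bash
python3 - <<'E'
from rig import env
from h import *
step(env,P(-164,36.5,138));prn(env)
E
```

```text
t 2.87 pos [ 0.4773 -0.0083  0.1396] shift cm [ 0.16 -0.98  0.08] rv [-0.003 -0.001  0.   ] F [ 0.6  0.7 -0.8] w 0.0003
printer frame mm [-163.2   26.7  139.6]
```

Call:
{"fn": "carry_out", "kwargs": {
  "motion": [
    [[0,-0.3,0,0,0,0,0],[0,-0.6,0,0,0,0,0],[0,-0.9,0,0,0,0,0],[0,-1.0,0,0,0,0,0],[0,-1.0,0,0,0,0,0]]
  ]
}}

```text
time_s: 3.28
position: [0.48, 0.0007, 0.139]
tool_rot: [[-0.0, -0.312, -0.95], [0.0, -0.95, 0.312], [-1.0, -0.0, 0.0]]
ft_force: [0.3, -0.4, -0.8]
grip_width: 0.0
```

```bash
python3 - <<'E'
from rig import env
from h import *
c=env.get_image('wrist');cv2.imwrite('pics/w3.png',cv2.convertScaleAbs(c['image'],alpha=1.5)[:,:,::-1])
step(env,P(-164,36.5,138));prn(env)
for y in(30,58):print(proj(c,np.array(P(-160,y,150))))
E
```

```text
t 3.33 pos [0.4799 0.0006 0.1389] shift cm [ 0.09 -0.04  0.05] rv [-0.004  0.     0.   ] F [ 0.4  0.  -0.2] w -0.0
printer frame mm [-163.5   36.1  138.9]
[332.05774972 263.80628374]
[267.55118934 264.06037345]
```

View pics/w3.png

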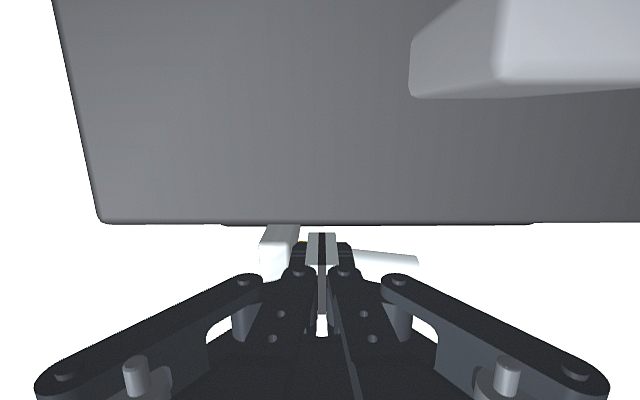

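The latch tab is at ≈(275,248) against the finger's back, so about 3 mm short of its end position. I'll push a little more.

Call:
{"fn": "carry_out", "kwargs": {
  "motion": [
    [[0,-0.1,0,0,0,0,0],[0,-0.2,0,0,0,0,0],[0,-0.3,0,0,0,0,0],[0,-0.3,0,0,0,0,0],[0,-0.3,0,0,0,0,0]]
  ]
}}

```text
time_s: 3.75
position: [0.4804, 0.0019, 0.1389]
tool_rot: [[-0.002, -0.313, -0.95], [-0.003, -0.95, 0.313], [-1.0, 0.003, 0.001]]
ft_force: [-4.4, -9.8, 1.0]
grip_width: -0.0001
```

Call:
{"fn": "carry_out", "kwargs": {
  "motion": [
    [[0,-0.1,0,0,0,0,0],[0,-0.1,0,0,0,0,0]]
  ]
}}

```text
time_s: 3.92
position: [0.4804, 0.0021, 0.1389]
tool_rot: [[-0.003, -0.312, -0.95], [-0.004, -0.95, 0.312], [-1.0, 0.005, 0.001]]
ft_force: [-6.3, -15.4, 0.2]
grip_width: 0.0
```

Call:
{"fn": "carry_out", "kwargs": {
  "motion": [
    [[0,-0.1,0,0,0,0,0],[0,-0.1,0,0,0,0,0]]
  ]
}}

```text
time_s: 4.08
position: [0.4805, 0.0023, 0.1389]
tool_rot: [[-0.003, -0.312, -0.95], [-0.006, -0.95, 0.312], [-1.0, 0.007, 0.001]]
ft_force: [-8.8, -20.5, 2.3]
grip_width: 0.0005
```

The latch is at its end stop: force rose to about 22 N with no further motion. Backing off and rising.

Call:
{"fn": "carry_out", "kwargs": {
  "motion": [
    [[0,1.2,0,0,0,0,0],[-3.5,1.2,0,0,0,0,0],[-7,1.2,0,0,0,0,2],[-10.5,1.2,0,0,0,0,6],[-14,1.2,0,0,0,0,6]]
  ]
}}

```text
time_s: 4.5
position: [0.4774, -0.0061, 0.2807]
tool_rot: [[-0.0, -0.313, -0.95], [0.001, -0.95, 0.313], [-1.0, -0.001, 0.0]]
ft_force: [0.6, 0.8, -0.4]
grip_width: 0.0354
```

```bash
python3 - <<'E'
from rig import env
from h import *
step(env,P(-85,0,278));prn(env)
E
```

```text
t 4.5 pos [ 0.4774 -0.0061  0.2807] shift cm [ 0.27  2.86 -7.89] rv [-0.004  0.     0.001] F [ 0.6  0.8 -0.4] w 0.0354
printer frame mm [-163.8   28.9  280.7]
```

Call:
{"fn": "carry_out", "kwargs": {
  "motion": [
    [[0,1,-2.6,0,0,0,6],[0,2,-5.2,0,0,0,6],[0,2.9,-7.9,0,0,0,6],[0,2.9,-7.9,0,0,0,6],[1,2.9,-7.9,0,0,0,6]]
  ]
}}

```text
time_s: 4.92
position: [0.545, -0.0594, 0.2696]
tool_rot: [[0.002, -0.314, -0.95], [-0.0, -0.95, 0.314], [-1.0, -0.0, -0.002]]
ft_force: [-0.3, 0.0, -0.2]
grip_width: 0.0599
```

```bash
python3 - <<'E'
from rig import env
from h import *
c=env.get_image('wrist');cv2.imwrite('pics/w4.png',cv2.convertScaleAbs(c['image'],alpha=1.7)[:,:,::-1])
step(env,P(-85,0,211));prn(env)
E
```

```text
t 4.97 pos [ 0.5436 -0.0586  0.2669] shift cm [ 5.59 -0.06  0.02] rv [-0.004  0.003  0.001] F [ 0.1  0.3 -2. ] w 0.06
printer frame mm [-84.6  -0.6 266.9]
```

View pics/w4.png

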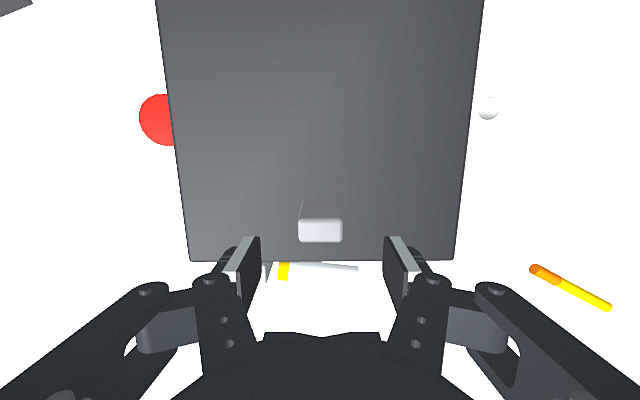

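The fin at (320,230) is centred between the jaws (mid ≈(322,270)), and the cup is untouched at (160,118). Descend and pinch.

Call:
{"fn": "carry_out", "kwargs": {
  "motion": [
    [[2,0,0,0,0,0,6],[4,0,0,0,0,0,6],[5.5,0,0,0,0,0,5],[5.5,0,0,0,0,0,2],[5.5,0,0,0,0,0,2]]
  ],
  "grip_force": 25
}}

```text
time_s: 5.38
position: [0.5435, -0.0581, 0.2141]
tool_rot: [[-0.001, -0.312, -0.95], [0.001, -0.95, 0.312], [-1.0, -0.0, 0.001]]
ft_force: [-3.6, 4.0, 0.2]
grip_width: 0.0273
```

Call:
{"fn": "carry_out", "kwargs": {
  "motion": [
    [[0,0,0,0,0,0,2],[0,0,0,0,0,0,2],[0,0,0,0,0,0,2],[0,0,0,0,0,0,2]]
  ]
}}

```text
time_s: 5.72
position: [0.5438, -0.0582, 0.2146]
tool_rot: [[0.0, -0.312, -0.95], [0.0, -0.95, 0.312], [-1.0, -0.001, -0.0]]
ft_force: [-0.7, 3.2, -0.7]
grip_width: 0.0273
```

```bash
python3 - <<'E'
from rig import env
from h import *
step(env,P(-85,0,211));prn(env)
# contact point = TCP+8mm up; arc about hinge
g=np.array([-205,130.])
for th in np.arange(.05,.46,.05):
    c,q=np.cos(th),np.sin(th);print(round(th,2),'tool x,z cm',np.round([-(g[1]*c-g[0]*q-g[1])/10,-(g[0]*c+g[1]*q-g[0])/10],1))
E
```

```text
t 5.72 pos [ 0.5438 -0.0582  0.2146] shift cm [ 0.36 -0.02  0.04] rv [-0.003 -0.     0.001] F [-0.7  3.2 -0.7] w 0.0273
printer frame mm [-8.460e+01 -2.000e-01  2.146e+02]
0.05 tool x,z cm [-1.  -0.7]
0.1 tool x,z cm [-2.  -1.4]
0.15 tool x,z cm [-2.9 -2.2]
0.2 tool x,z cm [-3.8 -3. ]
0.25 tool x,z cm [-4.7 -3.9]
0.3 tool x,z cm [-5.5 -4.8]
0.35 tool x,z cm [-6.2 -5.7]
0.4 tool x,z cm [-7.  -6.7]
0.45 tool x,z cm [-7.6 -7.7]
```

Call:
{"fn": "carry_out", "kwargs": {
  "motion": [
    [[-0.5,0,-0.3,0,0,0,2],[-1,0,-0.7,0,0,0,2],[-1.5,0,-1,0,0,0,2],[-2,0,-1.4,0,0,0,2],[-2.4,0,-1.8,0,0,0,2]]
  ]
}}

```text
time_s: 6.13
position: [0.5614, -0.0639, 0.2389]
tool_rot: [[0.0, -0.312, -0.95], [0.001, -0.95, 0.312], [-1.0, -0.001, -0.0]]
ft_force: [-2.0, 4.8, -0.6]
grip_width: 0.0276
```

Call:
{"fn": "carry_out", "kwargs": {
  "motion": [
    [[-0.5,0,-0.4,0,0,0,2],[-1,0,-0.8,0,0,0,2],[-1.5,0,-1.2,0,0,0,2],[-1.9,0,-1.7,0,0,0,2],[-2.3,0,-2.1,0,0,0,2]]
  ]
}}

```text
time_s: 6.55
position: [0.5817, -0.0705, 0.2615]
tool_rot: [[0.001, -0.312, -0.95], [0.001, -0.95, 0.312], [-1.0, -0.001, -0.001]]
ft_force: [4.8, 4.0, -6.6]
grip_width: 0.0272
```

Call:
{"fn": "carry_out", "kwargs": {
  "motion": [
    [[-0.4,0,-0.5,0,0,0,2],[-0.8,0,-0.9,0,0,0,2],[-1.2,0,-1.4,0,0,0,2],[-1.6,0,-1.9,0,0,0,2],[-2.0,0,-2.4,0,0,0,2]]
  ]
}}

```text
time_s: 6.97
position: [0.6045, -0.0779, 0.2811]
tool_rot: [[0.001, -0.312, -0.95], [0.001, -0.95, 0.312], [-1.0, -0.001, -0.0]]
ft_force: [5.3, 4.7, -8.0]
grip_width: 0.0274
```

Call:
{"fn": "carry_out", "kwargs": {
  "motion": [
    [[0,0,0,0,0,0,5],[0,0,0,0,0,0,6],[0,0,0,0,0,0,6],[0,0,0,0,0,0,6],[0,0,0,0,0,0,6]]
  ]
}}

```text
time_s: 7.38
position: [0.6035, -0.0784, 0.2814]
tool_rot: [[0.0, -0.313, -0.95], [-0.0, -0.95, 0.313], [-1.0, 0.0, -0.0]]
ft_force: [-0.0, 0.1, 0.4]
grip_width: 0.06
```

Call:
{"fn": "carry_out", "kwargs": {
  "motion": [
    [[0,0,0,0,0,0,6],[-2,0,0,0,0,0,6],[-4,0,0,0,0,0,6],[-6,0,0,0,0,0,6],[-7,0,0,0,0,0,6]]
  ]
}}

```text
time_s: 7.8
position: [0.6038, -0.0783, 0.3538]
tool_rot: [[0.003, -0.313, -0.95], [-0.001, -0.95, 0.313], [-1.0, 0.0, -0.004]]
ft_force: [0.3, 0.4, -0.1]
grip_width: 0.0599
```

```bash
python3 - <<'E'
from rig import env
from h import *
c=env.get_image('scene');t=env.get_image('wrist')
cv2.imwrite('pics/w5.png',np.hstack([cv2.resize(c['image'][30:230,200:440],(400,333)),cv2.resize(t['image'],(400,250))[:,:] if 0 else cv2.copyMakeBorder(cv2.resize(t['image'],(400,250)),0,83,0,0,0)])[:,:,::-1])
step(env,P(-121,30,330));prn(env)
E
```

```text
t 7.9 pos [ 0.6039 -0.0784  0.353 ] shift cm [ 2.26 -3.04 10.  ] rv [-0.004 -0.004 -0.   ] F [ 0.2 -0.1  0.4] w 0.0598
printer frame mm [-21.2  -0.8 353. ]
```

View pics/w5.png

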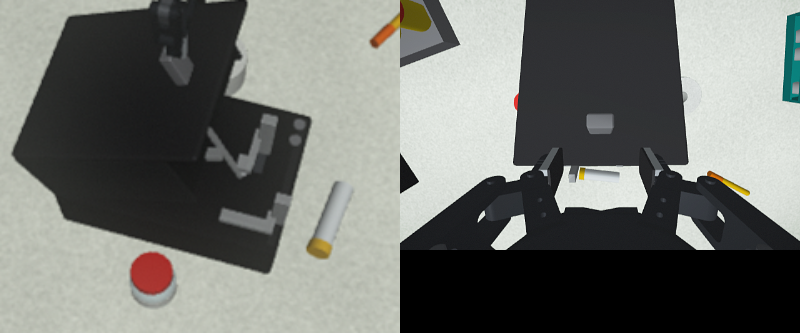

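The cover is ajar. The latch is aside in the scene crop at (250,215), and the catch assembly shows at crop ≈(240,150). Next I'll move in front of the visor and look at the catch.

Call:
{"fn": "carry_out", "kwargs": {
  "motion": [
    [[0,-0.6,2,0,0,0,3],[0,-0.6,4,0,0,0,0],[0,-0.6,6,0,0,0,0],[0,-0.6,8,0,0,0,0],[0,-0.6,10,0,0,0,0]]
  ],
  "grip_force": 60
}}

```text
time_s: 8.32
position: [0.5092, -0.0409, 0.3498]
tool_rot: [[-0.002, -0.313, -0.95], [0.0, -0.95, 0.313], [-1.0, 0.0, 0.002]]
ft_force: [0.3, -0.3, 1.0]
grip_width: 0.0002
```

```bash
python3 - <<'E'
from rig import env
from h import *
t=env.get_image('wrist');s=env.get_image('scene');import pickle;pickle.dump((s,t),open('w6.pkl','wb'))
for n,c in(('s',s),('w',t)):print(n,proj(c,np.array(P(-118,-35,164))))
a=cv2.resize(s['image'][70:170,310:410],(400,400),interpolation=cv2.INTER_CUBIC);b=cv2.resize(t['image'],(400,250));b=cv2.copyMakeBorder(b,0,150,0,0,0)
cv2.imwrite('pics/w6.png',cv2.convertScaleAbs(np.hstack([a,b]),alpha=1.6)[:,:,::-1])
step(env,P(-121,0,151));prn(env)
E
```

```text
s [361.44227461 100.91146582]
w [358.53091508 172.907132  ]
t 8.42 pos [ 0.5085 -0.0404  0.351 ] shift cm [20.    0.59 -0.29] rv [-0.003  0.001 -0.   ] F [ 0.4 -0.3  0.3] w 0.0001
printer frame mm [-123.7    5.9  351. ]
```

View pics/w6.png

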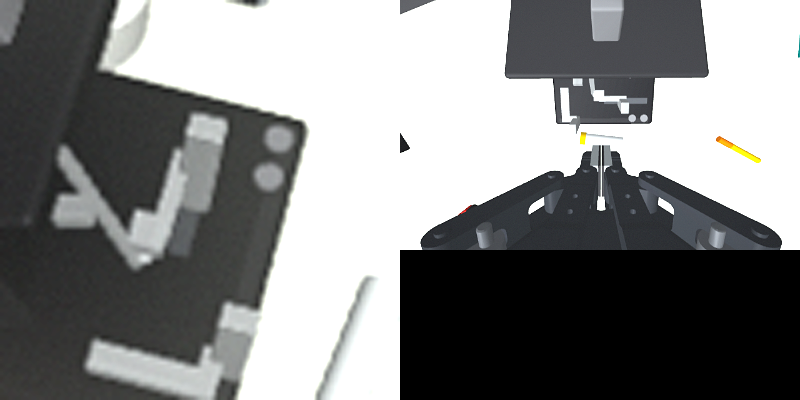

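The catch tab's top is at scene (362,101), matching the prediction of (361.4,100.9). A bar runs from it towards +y to a hook block at scene ≈(347,126), wrist ≈(317,154), with a rod up to the cover. I need to check where the block and rod stand relative to the finger path.

```bash
python3 - <<'E'
import pickle
from h import *
s,t=pickle.load(open('w6.pkl','rb'))
def pr(X):
    p=X-np.array([.6243,-.0842,0]);c,q=np.cos(np.radians(-18)),np.sin(np.radians(-18));return np.round([1e3*(c*p[0]+q*p[1]),1e3*(-q*p[0]+c*p[1]),1e3*p[2]],0)
for n,a,b in(('tab',(362,101.2),(360,165)),('block',(347,126),(317,154)),('rodlow',(345,136),(313,160))):
    X,e=tri((s,a),(t,b));print(n,pr(X),np.round(e,4))
for z in(.115,.13,.145):print('block scene',z,pr(onz(s,(347,126),z)),'wrist',pr(onz(t,(317,154),z)))
print('rod upper scene z.2,.23',pr(onz(s,(326,107),.2)),pr(onz(s,(326,107),.23)))
for y in(-10,0,10):print('finger tip area proj',y,proj(s,np.array(P(-121,y,140))),proj(t,np.array(P(-121,y,140))))
z=t['image'][110:210,240:440];cv2.imwrite('pics/w7.png',cv2.convertScaleAbs(cv2.resize(z,None,fx=4,fy=4,interpolation=cv2.INTER_CUBIC),alpha=1.6)[:,:,::-1])
E
```

```text
tab [-115.  -39.  153.] [0.004 0.004]
block [-102.    9.  127.] [0.0005 0.0005]
rodlow [-108.   17.  101.] [0.0063 0.0063]
block scene 0.115 [-101.    3.  115.] wrist [-104.    9.  115.]
block scene 0.13 [-102.   11.  130.] wrist [-102.    9.  130.]
block scene 0.145 [-103.   19.  145.] wrist [-100.    9.  145.]
rod upper scene z.2,.23 [-57.  19. 200.] [-61.  36. 230.]
finger tip area proj -10 [358.70587931 117.41169371] [333.90997999 171.53147816]
finger tip area proj 0 [357.5184879  121.52168668] [325.0845847  171.57301873]
finger tip area proj 10 [356.3229969  125.65971528] [316.25980199 171.61455642]
```

View pics/w7.png

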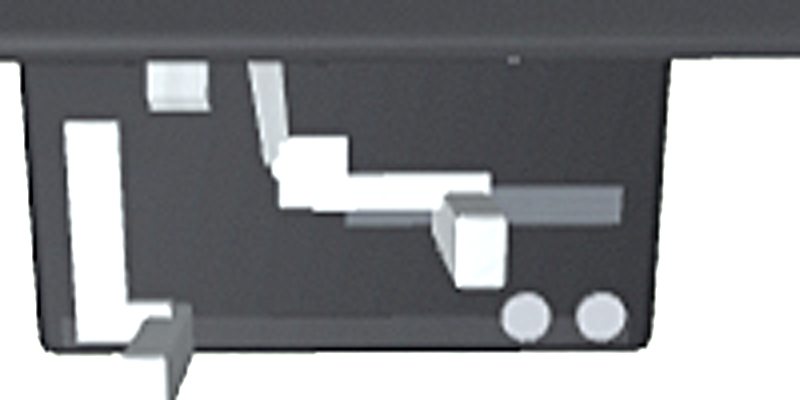

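The zoom shows the tab's top at (360,172.5), against a prediction of (358.5,172.9). The block and bar lie at z≈127, x≈−102, y≈10, below and behind the finger path. Descending at y≈−1, z≈153.

Call:
{"fn": "carry_out", "kwargs": {
  "motion": [
    [[2.5,0.3,0,0,0,0,0],[5,0.6,0,0,0,0,0],[7.5,0.6,0,0,0,0,0],[10,0.6,0,0,0,0,0],[12.5,0.6,0,0,0,0,0]]
  ]
}}

```text
time_s: 8.83
position: [0.5087, -0.0472, 0.2241]
tool_rot: [[-0.001, -0.313, -0.95], [0.0, -0.95, 0.313], [-1.0, 0.0, 0.001]]
ft_force: [0.8, -0.0, 0.9]
grip_width: 0.0001
```

Call:
{"fn": "carry_out", "kwargs": {
  "motion": [
    [[1.8,0,0,0,0,0,0],[3.6,0,0,0,0,0,0],[5.4,0,0,0,0,0,0],[7.2,0,0,0,0,0,0],[7.2,0,0,0,0,0,0]]
  ]
}}

```text
time_s: 9.25
position: [0.5073, -0.0467, 0.1503]
tool_rot: [[-0.007, -0.313, -0.95], [0.002, -0.95, 0.313], [-1.0, -0.0, 0.007]]
ft_force: [-0.6, 0.8, 0.3]
grip_width: 0.0001
```

```bash
python3 - <<'E'
from rig import env
from h import *
step(env,P(-121,-13.5,152));prn(env)
E
```

```text
t 9.25 pos [ 0.5073 -0.0467  0.1503] shift cm [-0.17  1.3  -0.19] rv [-0.004  0.007  0.   ] F [-0.6  0.8  0.3] w 0.0001
printer frame mm [-122.8   -0.5  150.3]
```

Call:
{"fn": "carry_out", "kwargs": {
  "motion": [
    [[0,0.7,0,0,0,0,0],[0,1.3,0,0,0,0,0],[0,1.9,0,0,0,0,0],[0,2.5,0,0,0,0,0],[0,3.1,0,0,0,0,0]]
  ]
}}

```text
time_s: 9.67
position: [0.4993, -0.077, 0.1548]
tool_rot: [[0.002, -0.313, -0.95], [0.0, -0.95, 0.313], [-1.0, -0.001, -0.002]]
ft_force: [3.7, 3.4, 0.9]
grip_width: 0.0002
```

Call:
{"fn": "carry_out", "kwargs": {
  "motion": [
    [[0,0,0,0,0,0,0],[0,0,0,0,0,0,0],[0,0,0,0,0,0,0],[0,0,0,0,0,0,0],[0,0,0,0,0,0,0]]
  ]
}}

```text
time_s: 10.08
position: [0.4993, -0.0763, 0.1545]
tool_rot: [[0.001, -0.312, -0.95], [-0.0, -0.95, 0.312], [-1.0, -0.0, -0.001]]
ft_force: [3.4, 4.5, 3.7]
grip_width: 0.0002
```

Call:
{"fn": "carry_out", "kwargs": {
  "motion": [
    [[0,0,0,0,0,0,0],[0,0,0,0,0,0,0],[0,0,0,0,0,0,0],[0,0,0,0,0,0,0],[0,0,0,0,0,0,0]]
  ]
}}

```text
time_s: 10.5
position: [0.4989, -0.0764, 0.154]
tool_rot: [[-0.0, -0.313, -0.95], [0.0, -0.95, 0.313], [-1.0, -0.0, 0.0]]
ft_force: [2.1, 3.4, 2.9]
grip_width: 0.0001
```

Call:
{"fn": "carry_out", "kwargs": {
  "motion": [
    [[0,0,0,0,0,0,0],[0,0,0,0,0,0,0],[0,0,0,0,0,0,0],[0,0,0,0,0,0,0],[0,0,0,0,0,0,0]]
  ]
}}

```text
time_s: 10.92
position: [0.4989, -0.0764, 0.154]
tool_rot: [[-0.0, -0.313, -0.95], [0.0, -0.95, 0.313], [-1.0, -0.0, 0.0]]
ft_force: [1.7, 4.0, 3.3]
grip_width: -0.0001
```

Call:
{"fn": "carry_out", "kwargs": {
  "motion": [
    [[0,0,0,0,0,0,0],[0,0,0,0,0,0,0],[0,0,0,0,0,0,0],[0,0,0,0,0,0,0],[0,0,0,0,0,0,0]]
  ]
}}

```text
time_s: 11.33
position: [0.4989, -0.0764, 0.154]
tool_rot: [[-0.0, -0.313, -0.95], [0.0, -0.95, 0.313], [-1.0, -0.0, 0.0]]
ft_force: [1.6, 4.2, 3.7]
grip_width: -0.0003
```

Call:
{"fn": "carry_out", "kwargs": {
  "motion": [
    [[0,0,0,0,0,0,0],[0,0,0,0,0,0,0],[0,0,0,0,0,0,0],[0,0,0,0,0,0,0],[0,0,0,0,0,0,0]]
  ]
}}

```text
time_s: 11.75
position: [0.4989, -0.0764, 0.154]
tool_rot: [[-0.0, -0.313, -0.95], [0.0, -0.95, 0.313], [-1.0, -0.0, 0.0]]
ft_force: [1.9, 4.9, 3.0]
grip_width: -0.0
```

```bash
python3 - <<'E'
from rig import env
from h import *
s=env.get_image('scene');t=env.get_image('top')
cv2.imwrite('pics/w8.png',np.hstack([cv2.resize(s['image'][20:230,200:440],(400,350)),cv2.resize(t['image'][90:300,300:540],(400,350))])[:,:,::-1])
step(env,P(-121,-13.5,152));prn(env)
E
```

```text
t 11.85 pos [ 0.4989 -0.0764  0.154 ] shift cm [ 0.2  -1.78 -0.06] rv [-0.004  0.     0.   ] F [1.3 3.9 3.2] w 0.0002
printer frame mm [-121.7  -31.3  154. ]
```

View pics/w8.png

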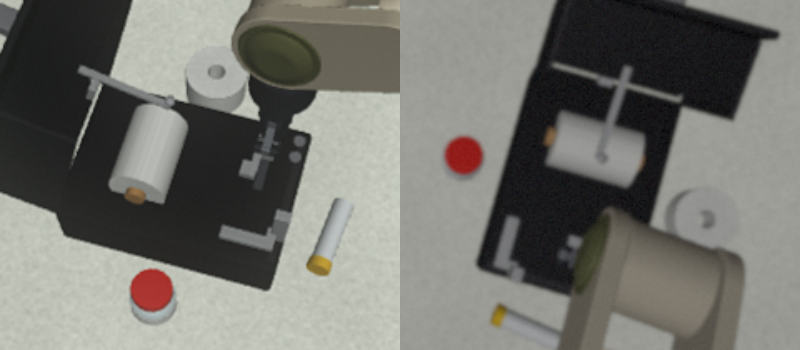

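The cover is wide open with the roll exposed, and the cup is in place. Releasing the catch and retreating.

Call:
{"fn": "carry_out", "kwargs": {
  "motion": [
    [[0,-0.9,0,0,0,0,0],[0,-1.8,0,0,0,0,0],[0,-2.7,0,0,0,0,0],[-3,-2.7,0,0,0,0,0],[-6,-2.7,0,0,0,0,0]]
  ]
}}

```text
time_s: 12.27
position: [0.5067, -0.0496, 0.2134]
tool_rot: [[-0.005, -0.312, -0.95], [0.001, -0.95, 0.312], [-1.0, 0.001, 0.005]]
ft_force: [0.8, 0.1, 0.8]
grip_width: 0.0001
```

Call:
{"fn": "carry_out", "kwargs": {
  "motion": [
    [[-3,0,1,0,0,0,0],[-6,0,3,0,0,0,0],[-9,0,5,0,0,0,0],[-11,0,7,0,0,0,0],[-11,0,7,0,0,0,0]]
  ]
}}

```text
time_s: 12.68
position: [0.4396, -0.0277, 0.3282]
tool_rot: [[0.006, -0.312, -0.95], [-0.003, -0.95, 0.312], [-1.0, 0.001, -0.007]]
ft_force: [0.3, 0.0, 0.9]
grip_width: -0.0
```

Call:
{"fn": "carry_out", "kwargs": {
  "motion": [
    [[0,0,0,0,0,0,0],[0,0,0,0,0,0,0],[0,0,0,0,0,0,0],[0,0,0,0,0,0,0],[0,0,0,0,0,0,0]]
  ]
}}

```text
time_s: 13.1
position: [0.4412, -0.029, 0.3231]
tool_rot: [[-0.002, -0.313, -0.95], [0.001, -0.95, 0.313], [-1.0, 0.0, 0.002]]
ft_force: [-0.3, -0.5, 1.1]
grip_width: 0.0001
```

```bash
python3 - <<'E'
from rig import env
from h import *
s=env.get_image('scene');t=env.get_image('top')
for c,p in((s,(291,194)),(t,(338,183))):
    i=c['image'].astype(int);m=(i[:,:,0]>130)&(i[:,:,1]<60);yy,xx=np.nonzero(m);w=np.hypot(xx-p[0],yy-p[1])<18
    print('cup',onz(c,(xx[w].mean(),yy[w].mean()),.07))
cv2.imwrite('pics/w9.png',np.hstack([cv2.resize(s['image'][20:230,200:440],(400,350)),cv2.resize(t['image'][90:300,300:540],(400,350))])[:,:,::-1])
step(env,P(-121,0,152))
E
```

```text
cup [0.6534986  0.08241672 0.07      ]
cup [0.65286622 0.08019298 0.07      ]
t 13.2 pos [ 0.4411 -0.029   0.3235] shift cm [17.14 -0.44 -7.05] rv [-0.004  0.001 -0.   ] F [ 0.6  0.7 -0. ] w 0.0001
```

View pics/w9.png

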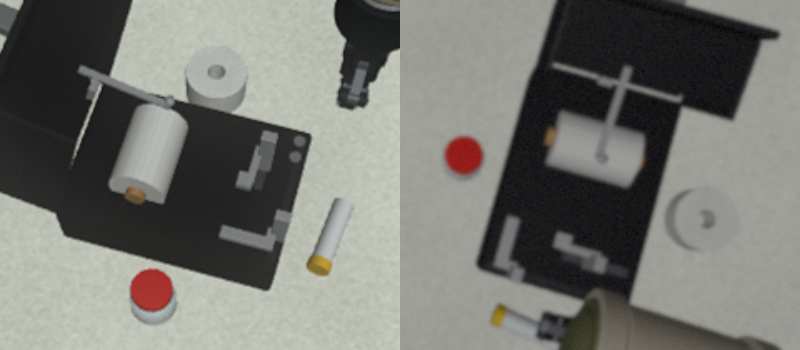

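The cover stays wide open, the catch has sprung back, the latch is still aside, the cup hasn't moved and the arm is clear.

```bash
python3 -c "
from rig import env
print(env.close_job())"
```

```text
the job is handed in; nothing more can be done
None
```

The printer is open for its roll change, and I handed the job in at about 13 s on the robot's clock. No verdict was reported.

- **Latch:** I pushed it with closed fingers to its end stop, where the force rose to about 22 N.
- **Cover:** I pinched it by the fin (width 27 mm) and lifted it along its arc to about 0.37 rad. After I let go, the next picture showed it standing ajar.
- **Catch:** I pushed it about 18 mm (estimated from the finger's travel) and held it for about 2 s until the cover had swung wide open. Then I let it spring back and withdrew.

**Last checks:**
- After I let go of the catch, the cover stayed wide open, judged by eye from two views rather than as a measured angle.
- The latch was still aside.
- The cup was within 1 mm of where it started.
- The arm was clear, with a force reading of about 1 N or less.

**Where readings disagreed:**
- The triangulated heights of the fin and latch tab came out 3–6 mm below the stated ones.
- A rough first reading of the catch tab was 11 mm low. A zoomed view then agreed with the stated position to about 2 pixels.

I viewed 12 pictures, two over the budget of 10: one was the zoom on the catch, the others checked the result.

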